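# Swing out the support leg of the loaded trimming stand

## Task

I am about to trim the rosette that lies on one of the two little stands: swing that stand's leg all the way out until it snaps home in its end position and stays there by itself. Leave the rosette lying on its plate as it is, and leave the leg of the empty stand folded.

Things in the scene. Friction and masses are not known exactly. Their poses are not given: they have to be found in the camera images.
- loaded_stand: the stand that carries the rosette, fixed to the bench: grey round foot 110 mm wide, plywood plate 100 mm wide, its top 50 mm above the bench. Origin: centre of the foot's underside; z up. The leg's vertical hinge axis is at x = -55, y = -30 mm of this frame. Folded, the leg points along this frame's +y, past the plate's front; fully out, along -x, roughly toward the robot
- loaded_grip (a point): top centre of the upright round dark steel grip pin on the loaded stand's leg: 16 mm wide, from 24 to 76 mm above the bench, 110 mm from the hinge axis; it turns with the leg. The leg is a flat steel bar, 18 mm wide, its top 25 mm above the bench, with a round rubber foot (32 mm) at its end, under the pin
- loaded_leg (a joint): swing of that leg in rad: 0 folded, growing counter-clockwise from above, 1.571 (90 degrees) out against a fixed stop; starts at 0 to 0.35. It stays where left below about 0.35; from there an over-centre spring resists (about 3 N at the pin; let go, the leg springs back to about 0.3) up to a dead point near 1.2; past 1.3 it pulls the leg to the stop and holds it there against about 3 N
- empty_leg (a joint): the same joint of the second stand, which is just like the first but has nothing on its plate; it stands 0.18 to 0.31 m to the left or right of the first. Its leg starts folded, at 0 to 0.2 rad, and shall stay folded
- rosette: white cast plaster rosette, 73 mm across, 19 mm high, lying loose on the middle of the loaded stand's plate; origin at the centre of its underside, z up. Two other rosettes, lying on the bench, have no part in this
Mind the look-alikes: they are no part of the job. What is shaped like the rosette but blue or orange is not meant.

How it is judged (in metres and radians):
At the end, for the whole second after the job is handed in: The loaded stand's leg rests in its end detent, within 10 degrees of the stop (joint above 1.4 rad) and at rest; the empty stand's leg is still folded (below 0.4 rad); the rosette lies flat on its plate within 20 mm of where it was (value of joint loaded_leg above 1.4 rad and velocity of joint loaded_leg between -0.1 and 0.1 rad/s and value of joint empty_leg below 0.4 rad and distance of rosette from where it was at the start of the episode below 0.02 m and angle between rosette's own z axis and vertical below 0.17 rad); the robot touches nothing.
It fails at once if the empty stand's leg is swung out (value of joint empty_leg above 0.5 rad).
It fails at once if the rosette is knocked off its place (distance of rosette from where it was at the start of the episode above 0.03 m).
It also fails if it takes over 37 s, if anything falls off the work surface, if the arm or the gripper's body presses on something with over 40 N, if the wrist force passes 120 N, or if a joint passes its speed limit or range.

## Robot

A 7-joint arm with a two-finger parallel gripper is mounted at the origin on a cart in front of the work surface, level with it; the furniture and walls round the work are solid. World frame = base frame: x ahead of the robot, y to its left, z up, the work surface at z = 0. Lengths are in m, angles in degrees, forces in N, time in s.
With the tool pointing down it reaches from about 0.4 to 0.85 m from the base axis. Payload 4.5 kg.
Tool frame: the origin (TCP) lies between the finger pads; the fingertips stand 14 mm ahead of it and the grasp point (between the pads) lies 5 mm behind it; z points along the fingers, x is the direction in which the jaws open and shut, and the axes are right-handed (so a half turn about z gives the same grasp; the last joint's range is limited). The gripper opens to 88 mm and grips with 3 to 60 N. Pads are 18 mm wide; open, the fingers measure 123 mm over their backs; the gripper's body (75 mm by 187 mm) begins 45 mm behind the grasp point.
Start: joints at [69.488, 39.483, -11.15, 89.685, 9.013, 51.709, -12.324], TCP at [0.239, -0.578, 0.253] pointing down, gripper open.
Joint ranges: [-172.22, 172.22], [-26.19, 119.32], [-84.43, 86.54], [7.71, 146.69], [-57.33, 237.33], [2.42, 119.75], [-152.13, 152.13]. Speed limits (degrees/s): [147.25, 147.25, 180, 180, 180, 180, 180].

## Interface

Orientations are given as [roll, pitch, yaw] about the fixed x, y, z axes, in that order (R = Rz(yaw) Ry(pitch) Rx(roll)).
In Python, from plant import env gives the robot as it stands. Calls block until the motion is done:
- env.move_ptp(position, orientation): joint-space move of the TCP to a pose.
- env.move_straight(position, attitude=None, velocity=0.15, until_force=None): straight line of the TCP; attitude=None keeps the orientation; velocity is the mean speed in m/s. With until_force (N) it stops when the force on the tool has changed by that much, and returns True; else False.
- env.goto_joints(angles): joint-space move.
- env.gripper_to(opening, f_grip=None): finger opening in m; f_grip is the grip in N (None keeps the last); returns when the fingers have stopped.
- env.hold(seconds).
- env.ik(position, orientation): joint angles nearest the present ones, or None.
- env.read_state(): the state.
- env.snapshot(name): name is "side" or "top"; returns the picture (384x512x3 uint8, blue, green, red); there is no depth.
- env.get_calibration(name): a dict with "camera_matrix" (3x3 intrinsics, pixels), "R" (3x3) and "t" (3): a world point X has camera coordinates R X + t. Camera axes: x right, y down, z forward; pixel columns grow to the right and rows downward; lengths in m; the calibration is good to about 2 mm. A picture is of the moment at which its call begins. get_calibration takes no time and is no camera call.
A pose or a line that the arm cannot do raises env.MotionError and nothing moves.
- env.finish_job(): hands the job in, once; it reports no verdict.
The state is a dict: "clock": time; "joint_positions": joint angles; "qd": joint speeds; "effort": joint torques, N m; "eef_pos": TCP position; "orientation": TCP orientation; "force": force on the tool from outside, world axes, zero at the start; "ft_torque": the same for the moment, N m; "grip_width": finger opening in m.
Only numpy, scipy, OpenCV 4.12 (cv2) and the standard library are available. Lean on these libraries where they do the work, as an engineer would, in place of code of your own. Each camera call takes 0.05 s, during which the arm holds its last target. There are 200 camera calls.

## Working session

There is one attempt and no reset: what is moved stays moved. The work goes in short steps, each a Python script; the robot and the scene stay as the last script left them, time stands still between calls to the robot, and variables do not carry over. Pictures are saved under pics/ and viewed, about 8 in all and at most 12, crops included, and the job is handed in when it is done.

```bash
mkdir -p pics; python3 - <<'E'
from plant import env
import cv2
for n in("top","side"):
    cv2.imwrite(f"pics/{n}0.png",env.snapshot(n)); c=env.get_calibration(n); print(n,c)
print(env.read_state()["clock"])
E
```

```text
top {'camera_matrix': array([[477.02896724,   0.        , 261.53516805],
       [  0.        , 477.02896724, 182.05885027],
       [  0.        ,   0.        ,   1.        ]]), 'R': array([[ 0.02216672, -0.99974066, -0.00522035],
       [-0.98667373, -0.02103449, -0.16134591],
       [ 0.16119426,  0.00872729, -0.98688411]]), 't': array([-0.24408511,  0.57374334,  0.91602387])}
side {'camera_matrix': array([[378.91469621,   0.        , 262.84489037],
       [  0.        , 378.91469621, 184.09989444],
       [  0.        ,   0.        ,   1.        ]]), 'R': array([[-0.81442576, -0.57966813,  0.02637304],
       [-0.24032061,  0.29558101, -0.92459606],
       [ 0.5281635 , -0.75935283, -0.38003499]]), 't': array([0.35629711, 0.29168503, 0.39222883])}
0.1
```

View pics/top0.png

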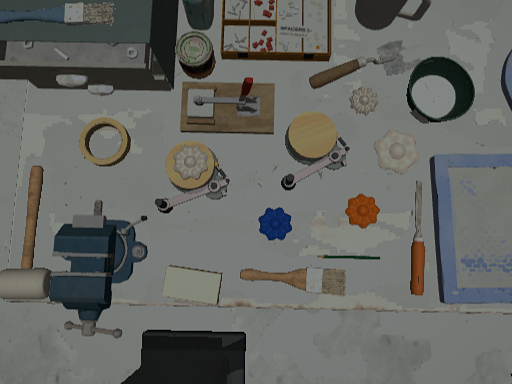

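View pics/side0.png

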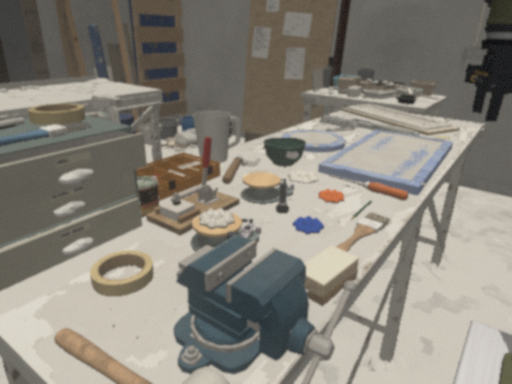

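```bash
python3 - <<'E'
import cv2
a=cv2.imread("pics/top0.png")
cv2.imwrite("pics/crop1.png",cv2.resize(a[125:225,140:260],None,fx=6.5,fy=6,interpolation=cv2.INTER_CUBIC)[:, :] if 0 else cv2.resize(a[125:225,140:260],None,fx=6,fy=6,interpolation=cv2.INTER_CUBIC))
E
```

```text
(no output)
```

View pics/crop1.png

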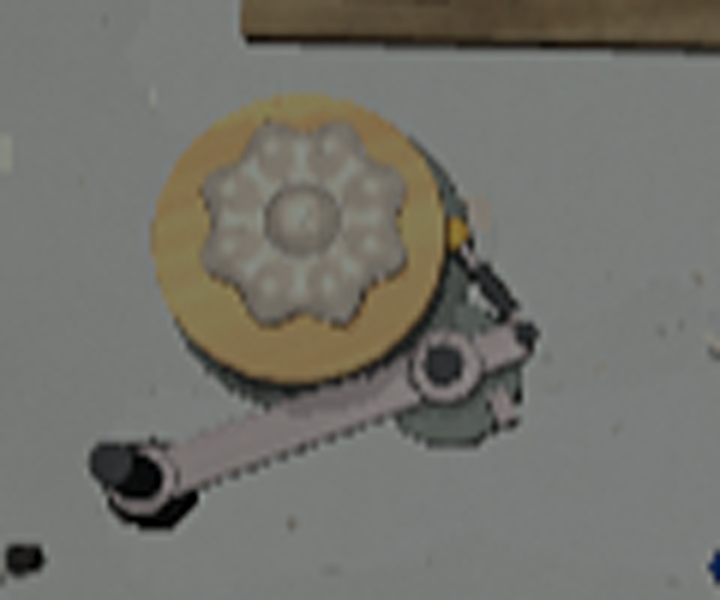

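```bash
cat > h.py <<'E'
import numpy as np
from plant import env
def px(n,u,v,z):
    c=env.get_calibration(n);R=c["R"];t=c["t"]
    d=R.T@np.linalg.inv(c["camera_matrix"])@[u,v,1];o=-R.T@t
    return o+d*(z-o[2])/d[2]
def proj(n,X):
    c=env.get_calibration(n);p=c["camera_matrix"]@(c["R"]@np.array(X)+c["t"]);return p[:2]/p[2]
E
python3 - <<'E'
from h import *
P=px("top",189.8,164.8,.05);H=px("top",213.8,185.8,.03);G=px("top",158.3,202.2,.076);B=px("top",164.2,204.7,.025)
print(P,H,G,B)
a=lambda v:np.degrees(np.arctan2(v[1],v[0]))
print("PH",np.linalg.norm((H-P)[:2]),"HG",np.linalg.norm((G-H)[:2]),np.linalg.norm((B-H)[:2]))
yaw=a(H-P)-(208.6-360);print("yaw",yaw,"leg ang",a(G-H),"theta",a(G-H)-90-yaw)
for n,u,v,z in [("vice ball",145,218,.05),("blk tl",168,265,.03),("blk tr",222,273,.03),("vise right",147,250,.05)]: print(n,px("top",u,v,z))
Gs=proj("side",G);print("G in side",Gs)
for th in (90,):
  for ang in (yaw+180,): print("end pin",H[:2]+.11*np.array([np.cos(np.radians(ang)),np.sin(np.radians(ang))]))
E
```

```text
[ 0.61050672 -0.08581878  0.05      ] [ 0.57167022 -0.13379829  0.03      ] [ 0.53011928 -0.03229966  0.076     ] [ 0.5311294  -0.03316513  0.025     ]
PH 0.061727680951026216 HG 0.10967429812253136 0.10849235545788442
yaw 22.411931374078534 leg ang 112.26293840540164 theta -0.14899296867689316
vice ball [ 0.50100785 -0.00179128  0.05      ]
blk tl [ 0.40984987 -0.04849077  0.03      ]
blk tr [ 0.39657384 -0.15684267  0.03      ]
vise right [ 0.43823157 -0.00960303  0.05      ]
G in side [231.8002643  232.02429053]
end pin [ 0.46997889 -0.17573721]
```

```bash
python3 - <<'E'
from h import *
import cv2
a=cv2.imread("pics/side0.png");b=cv2.imread("pics/top0.png")
A=cv2.resize(a[190:300,170:280],None,fx=5,fy=5,interpolation=cv2.INTER_CUBIC)
cv2.imwrite("pics/crop2.png",cv2.convertScaleAbs(A,alpha=1.3))
B=cv2.resize(b[190:290,50:170],None,fx=5,fy=5,interpolation=cv2.INTER_CUBIC)
cv2.imwrite("pics/crop3.png",cv2.convertScaleAbs(B,alpha=1.6))
for z in(.03,.06,.09,.12,.15): print(z,px("top",145,218,z),proj("side",px("top",145,218,z)), px("top",116,225,z),proj("side",px("top",116,225,z)))
E
```

```text
0.03 [0.50264028 0.00324743 0.03      ] [230.97196035 268.91350741] [0.48719877 0.06113015 0.03      ] [214.73262361 289.71448078]
0.06 [ 0.50019163 -0.00431064  0.06      ] [234.88768077 252.35798295] [0.48523001 0.05177318 0.06      ] [219.34701394 271.27042431]
0.09 [ 0.49774298 -0.01186872  0.09      ] [238.88986886 235.43687628] [0.48326125 0.04241622 0.09      ] [224.04614874 252.48763804]
0.12 [ 0.49529432 -0.01942679  0.12      ] [242.98142071 218.13794291] [0.4812925  0.03305925 0.12      ] [228.83238416 233.3567042 ]
0.15 [ 0.49284567 -0.02698487  0.15      ] [247.16536315 200.44838539] [0.47932374 0.02370228 0.15      ] [233.70816453 213.86785262]
```

View pics/crop2.png

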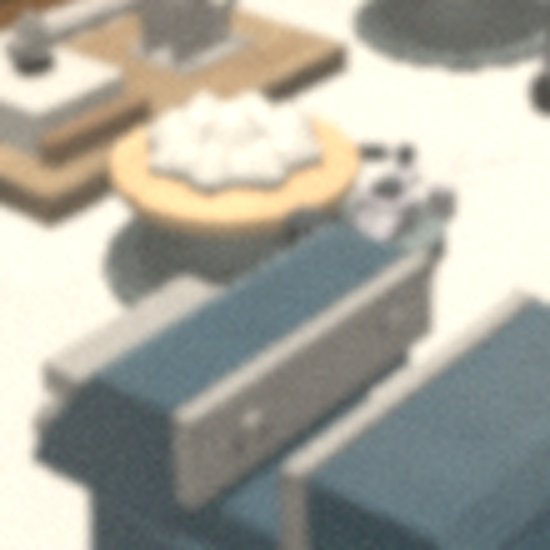

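View pics/crop3.png

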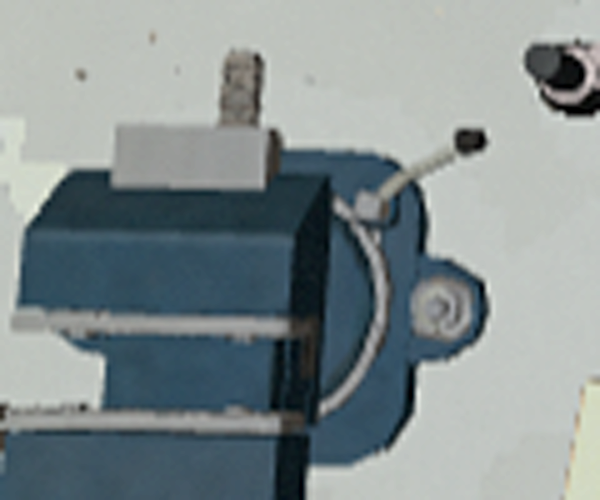

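```bash
cat >> h.py <<'E'
H=np.array([.5717,-.1338]);YAW=22.4
def pin(th): a=np.radians(90+YAW+th); return H+.11*np.array([np.cos(a),np.sin(a)])
E
python3 - <<'E'
from h import *
for k in (0,180,-180):
  for th in (0,30,60,90):
    q=env.ik([*pin(th),.055],[180,0,YAW+th+k]); print(k,th,None if q is None else np.round(q))
q=env.ik([*pin(0),.17],[180,0,YAW]); print(q)
try:
    env.move_ptp([*pin(0),.17],[180,0,YAW])
    env.gripper_to(.045,10)
except env.MotionError as e: print(e)
import cv2
s=env.read_state();print(s["clock"],s["eef_pos"],s["joint_positions"],s["grip_width"])
b=env.snapshot("top")
cv2.imwrite("pics/top1.png",cv2.resize(b[100:300,60:320],None,fx=3,fy=3))
E
```

```text
0 0 [  8.  52. -16. 113.  38.  20. -16.]
0 30 [ 12.  51. -16. 120.  50.  16.   5.]
0 60 [ 21.  51. -20. 122.  61.  18.  31.]
0 90 [ 36.  54. -35. 118.  66.  31.  64.]
180 0 [  -8.   52.   12.  114.  -33.   17. -127.]
180 30 [   0.   50.    3.  121.  -17.    9. -108.]
180 60 [  9.  50.   0. 123.  -3.   7. -86.]
180 90 [ 17.  50.  -3. 119.  10.  11. -63.]
-180 0 [  -8.   52.   12.  114.  -33.   17. -127.]
-180 30 [   0.   50.    3.  121.  -17.    9. -108.]
-180 60 [  9.  50.   0. 123.  -3.   7. -86.]
-180 90 [ 17.  50.  -3. 119.  10.  11. -63.]
[ 15.33966675  41.5594403  -27.97251462 109.99030206  31.74724556
  36.2545445  -10.45062578]
3.1083 [ 0.52976958 -0.03204755  0.16999955] [ 15.33456736  41.55914466 -27.97354329 109.9918385   31.74794269
  36.25509338 -10.4521863 ] 0.045131756075668474
```

```bash
python3 - <<'E'
from h import *
import cv2
hit=env.move_straight([*pin(0),.055],velocity=.08,until_force=5)
s=env.read_state();print(hit,s["clock"],s["eef_pos"],s["force"])
if not hit:
    env.gripper_to(.010,5); s=env.read_state();print(s["grip_width"],s["force"],s["clock"])
cv2.imwrite("pics/side2.png",cv2.resize(env.snapshot("side")[120:300,130:350],None,fx=3,fy=3))
E
```

```text
False 4.75 [ 0.53009755 -0.03214558  0.05542907] [ 0.09719338 -0.365095    0.69393592]
0.015773142432098573 [0.07401055 0.02989927 1.40284147] 5.3
```

View pics/side2.png

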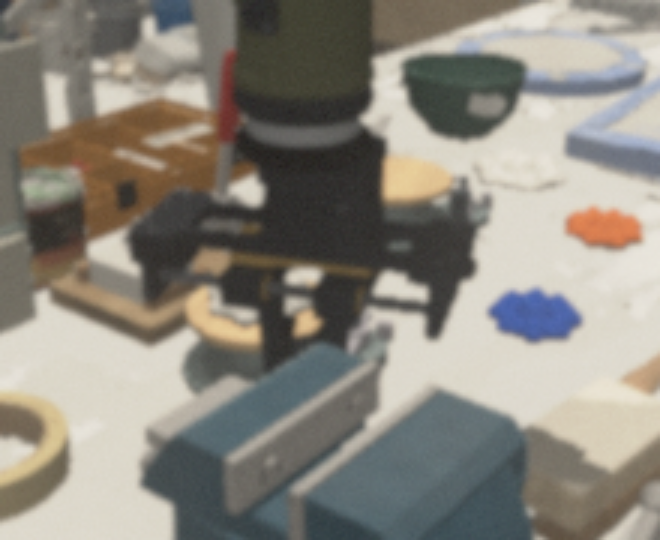

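```bash
python3 - <<'E'
from h import *
env.gripper_to(.010,12)
for th in [10,20,30,40,50,60,70,80,88]:
    hit=env.move_straight([*pin(th),.055],[180,0,YAW+th],velocity=.07,until_force=25)
    s=env.read_state();d=s["eef_pos"][:2]-H
    print(th,hit,round(s["clock"],2),np.round(np.degrees(np.arctan2(d[1],d[0]))%360-90-YAW,1),np.round(s["force"],1),round(s["grip_width"],4))
    if hit: break
E
```

```text
10 False 5.99 10.0 [-1.1 -0.5  2.4] 0.0153
20 False 6.42 19.7 [-0.7 -1.1  1.3] 0.0155
30 False 6.84 29.5 [ 1.5 -0.2  1.1] 0.0155
40 False 7.27 39.4 [ 2.1  0.4 -0.2] 0.0155
50 False 7.69 49.5 [4.2 0.9 0.1] 0.0155
60 False 8.12 59.7 [ 4.6  0.1 -1.4] 0.0152
70 False 8.54 70.0 [ 5.1 -0.9 -0.9] 0.0153
80 False 8.97 80.0 [ 5.3 -1.8 -0.4] 0.015
88 False 9.33 88.0 [ 5.8 -1.4 -1.2] 0.0151
```

```bash
python3 - <<'E'
from h import *
import cv2
env.hold(.3);env.gripper_to(.045)
env.move_straight([*pin(88),.2],velocity=.12)
q=env.read_state()["eef_pos"]
env.move_ptp([.35,-.45,.25],[180,0,YAW+88])
b=env.snapshot("top");cv2.imwrite("pics/top4.png",b)
cv2.imwrite("pics/top4c.png",cv2.resize(b[110:270,140:360],None,fx=3.6,fy=3.6,interpolation=cv2.INTER_CUBIC))
s=env.read_state();print(s["clock"],s["force"],s["grip_width"],"expected pin top px",proj("top",[*pin(90),.076]))
E
```

```text
12.8083 [-0.33557727 -0.57714515  0.19595189] 0.04509917161761638 expected pin top px [231.10150971 234.92985448]
```

View pics/top4c.png

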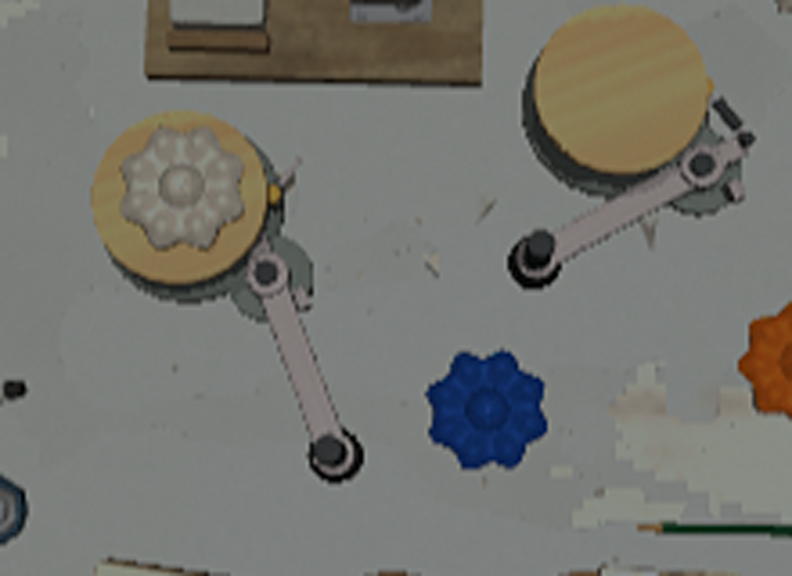

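The loaded leg's pin top is at about (231, 235) px, which is where 90° should put it. The rosette centre is still at (190, 162) px, and the empty leg is still folded.

```bash
python3 -c "
from plant import env
env.hold(.3);env.finish_job()"
```

```text
the job is handed in; nothing more can be done
```

The leg of the stand carrying the white rosette is swung all the way out and stays there by itself; I handed the job in at about 13 s. I gripped its pin lightly and led it round the hinge to 88°. I then let go, lifted clear and moved the arm away.

- **Loaded leg:** after release the pin top was at (231.4, 235.0) px, against (231.1, 234.9) px expected for 90°, so it went home against the stop.
- **Rosette:** its centre was at (190.3, 161.7) px, against (190.3, 162.0) px before the move. It has not visibly shifted and still lies flat on the plate.
- **Empty stand:** its leg is still folded and I did not touch it.
- **Forces and contact:** the tool force stayed at about 6 N or less at every reading during the swing. The gripper is clear of everything.

No check failed or disagreed. The leg's rest speed was not measured; I judged it from the single picture taken a few seconds after release.

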